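# Notch a crane controller up to step three

### The job

Bench-test the controller with the T-handled thumb lever: draw the lever back over its notches and press it home on the zero stop with about 8 N, so that the zero contact closes, press the flat start button fully home and let it up, then click the lever forward one notch at a time to step three, waiting a full second in every step, and leave it there. Work by feel: never load the lever with more than 12 N, grip included, and do not go past step three. Do not press the mushroom stop button, and leave the loose parts where they lie.

Things in the scene. Friction and masses are not known exactly. Their poses are not given: they have to be found in the camera images.
- controller: Fixed grey box, 130 (x) x 100 (y) x 90 mm high, with a black slotted dome (radius 36 mm about the lever's pivot) on top and small ribs on the dome at the nominal steps. Origin: centre of its underside. The lever swings along the slot, in the box's x-z plane, about a pivot axis parallel to y through (0, 0, 75 mm). Step 0 is at the -x end, higher steps lie towards +x.
- lever_grip (a point): Middle of the lever's T-bar: a black sleeve that spins freely, 22 mm thick, 46 mm long, along the controller's y, 85 mm from the pivot on an 8 mm stem, clear all round above the dome. Steps 0 to 4 stand nominally at x = -33, -18, 0, 18, 35 mm in the controller's frame (step 2 upright, bar 160 mm above the table). Starts in step 1, 2 or 3. Fingers over 10 mm below its middle meet the stem.
- lever: Origin on the pivot, z along the stem to the T-bar. Five notches 12 degrees (18 mm at the bar) apart; the hidden index ring was clamped by hand, so the whole row with its end stops may sit up to 6 mm off either way. Leaving a notch takes about 4 N at the bar, fading to nothing at the crest half way, then it snaps into the next. Rigid stops end its travel in steps 0 and 4.
- button_box: Fixed light-grey box, 72 (x) x 140 (y) x 55 mm high, origin at the centre of its underside, with two black buttons on top: the flat round start button at y = +34 mm and the mushroom stop button (40 mm head, 89 mm above the table) at y = -34 mm.
- start_button (a joint): Travel of the start button: 0 up, 0.006 m fully down (about 5 N); springs back. It counts as home from 0.0045 m.
- start_button_top (a point): Middle of the flat start button's top face, 26 mm across.
- stop_button (a joint): Travel of the mushroom stop button, 0 up, 0.006 m down; leave it up.
- breaker: Loose two-pole circuit breaker, white, 80 x 36 x 72 mm high; origin under its centre. Leave it alone.
- contactor: Loose black contactor, 82 x 45 x 88 mm high, origin under its centre. Leave it alone.
- relay: Loose small plug-in relay, 34 x 28 x 53 mm high, behind the controller; origin under its centre. Leave it alone.
- terminals: Loose grey terminal strip, 22 x 70 x 26 mm high, before the button box; origin under its centre. Leave it alone.
- brush: Loose brush, 200 mm long, lying on the left. Leave it alone.
Things that resemble listed ones, but are neither listed nor needed, are in the scene too. What is shaped like the button_box but orange, purple or red is not meant.

How it is judged (in metres and radians):
On the way, in this order (a step that is already met when the one before it is completed fails the run):
1. the lever is back in its zero notch and pressed home on the stop (x of lever_grip in the frame of controller below -0.0257 m and contact force between the fingers and lever above 5.5 N), for 0.1 s.
2. with the lever at zero the start button is pressed fully home (x of lever_grip in the frame of controller below -0.0257 m and value of joint start_button above 0.0045 m), for 0.1 s.
3. the lever rests in step 1, the start button up (x of lever_grip in the frame of controller between -0.0251 and -0.0101 m and value of joint start_button below 0.002 m), for 0.8 s.
4. the lever rests in step 2 (x of lever_grip in the frame of controller between -0.0077 and 0.0077 m), for 0.8 s.
5. the lever rests in step 3 (x of lever_grip in the frame of controller between 0.0101 and 0.0251 m), for 0.8 s.
At the end, for the whole second after the job is handed in: The lever stands in step 3 (grip 10 to 25 mm ahead of the pivot in the controller's frame), both buttons are up, and each loose part lies within 15 mm of where it started (all of step 5 and value of joint start_button below 0.002 m and value of joint stop_button below 0.003 m and distance of each of breaker, contactor, relay, terminals, brush from where it was at the start of the episode below 0.015 m); the robot touches nothing.
It fails at once if the lever is loaded with more than 12 N (contact force between any of the arm, the fingers and lever above 12 N).
It fails at once if the lever goes past step three (x of lever_grip in the frame of controller above 0.0284 m).
It fails at once if the mushroom stop button is pressed (value of joint stop_button above 0.003 m).
It fails at once if a loose part is pushed more than 15 mm (distance of any of breaker, contactor, relay, terminals, brush from where it was at the start of the episode above 0.015 m).
It also fails if it takes over 72 s, if anything falls off the work surface, if the arm or the gripper's body presses on something with over 40 N, if the wrist force passes 120 N, or if a joint passes its speed limit or range.

### The arm

A 6-joint arm with a two-finger parallel gripper is mounted at the origin on the work surface. World frame = base frame: x ahead of the robot, y to its left, z up, the work surface at z = 0. Lengths are in m, angles in degrees, forces in N, time in s.
With the tool pointing down it reaches from about 0.375 to 0.9 m from the base axis. Payload 3.1 kg.
Tool frame: the origin (TCP) lies on the centre line of the jaws, within the pads' length; the fingertips stand 25 mm ahead of it and the grasp point (between the pads) lies 6 mm ahead of it; z points along the fingers, y is the line along which they close (so a half turn about z gives the same grasp; the last joint's range is limited). The gripper opens to 87 mm and grips with 3 to 60 N. Pads are 19 mm wide; open, the fingers measure 117 mm over their backs; the gripper's body (75 mm by 190 mm) begins 51 mm behind the grasp point.
Start: joints at [-82.191, 30.224, 82.088, -0, 67.689, -10.227], TCP at [0.194, -0.594, 0.248] pointing down, gripper open.
Joint ranges: [-176.69, 176.69], [-43.24, 126.21], [12.49, 139.97], [-82, 262], [0, 151.66], [-163.58, 163.58]. Speed limits (degrees/s): [159.86, 159.86, 180, 180, 180, 180].

### API

Orientations are given as a 3x3 rotation matrix whose columns are the frame's x, y, z axes.
In Python, from rig import read_state, capture, camera_params, hand_in gives the robot as it stands.
- The arm moves only by the tool apply_moves, never from a script. Its argument "rows" is a list of rows, each an object of numbers: "x", "y", "z": the shift along the tool's x, y, z in mm; "rx", "ry", "rz": the turn, a rotation vector about the tool's x, y, z in units of 6 degrees (1.0 is 6 degrees); "claw": the closure in counts, from 0 (fully open) to 255 (shut). A call has 1 to 10 rows; each row is the pose to reach, as a shift and turn from the pose commanded when the call began, along the tool's axes at that moment; what a row does not reach only later rows make up. A row lasts 1/8 s, in which the tool goes at most 62.5 mm and 10.7 degrees, less where a joint would pass 70% of its speed; a pose out of reach is approached as far as the arm can. A call with a gripper value outside its range is refused whole. The fingers move at their own pace and stop on an object; the grip force is fixed at half the most. Time passes only in rows, so rows that repeat a pose let the fingers close. It gives the time, the measured TCP pose, the force, the opening and the grip force at its end, in the units of the state.
- read_state(): the state, without advancing time (a new reading comes with each control period).
- capture(name): name is "scene" or "side" or "wrist"; returns (picture, depth): 480x640x3 uint8, red, green, blue; 480x640 float32, m along the optical axis (not along the pixel's ray), 0 where there is no reading.
- camera_params(name): a dict with "fx", "fy", "cx", "cy" (pixels), "xyz" and "orientation" of the camera in the world. Camera axes: x right, y up, looking along -z (the intrinsics and any distortion apply to the point x, -y, -z); pixel columns grow to the right and rows downward; lengths in m; the calibration is good to about 2 mm. A picture is of the moment at which its call begins: read the wrist's pose just before it. camera_params takes no time and is no camera call; for the wrist camera it gives the pose at the moment of the call.
- hand_in(): hands the job in; it is judged then, once.
The state is a dict: "time_s": time; "joint_positions": joint angles; "qvel": joint speeds; "tau": joint torques, N m; "position": TCP position; "tcp_rot": TCP orientation; "force": force on the tool from outside, world axes, zero at the start; "moment": the same for the moment, N m; "opening": opening from 0.0 (shut) to 1.0 (fully open); "grasp_force": force on a finger pad.
Only numpy, scipy, OpenCV 4.12 (cv2) and the standard library are available. Lean on these libraries where they do the work, as an engineer would, in place of code of your own. Each camera call takes 0.05 s, during which the arm holds its last target. There are 200 camera calls.

## Working session

There is one attempt and no reset: what is moved stays moved. The work goes in short steps, Python scripts to look and compute and a tool call to move; the robot and the scene stay as the last step left them, time stands still between calls to the robot, and variables do not carry over. Pictures are saved under pics/ and viewed, at most 10 in all, crops included, and the job is handed in when it is done.

Besides the shell and the picture viewer there is one more tool, called by a JSON object that holds its "name" and its "arguments", one argument or row to a line. apply_moves: Moves the arm, as the interface text tells. Its arguments: {"type":"object","properties":{"rows":{"type":"array"}},"required":["rows"]}

```bash
mkdir -p pics; ls
python3 - <<'E'
from rig import *
import cv2,numpy as np
s=read_state();print(s)
for n in("scene","side"):
    p,d=capture(n);cv2.imwrite(f"pics/{n}0.png",p[:,:,::-1]);np.save(f"{n}0.npy",d);c=camera_params(n);print(n,c,(d>0).mean())
E
```

```text
pics
{'time_s': 0.0, 'joint_positions': array([-8.21921128e+01,  3.02787212e+01,  8.21562079e+01,  7.60177544e-04,
        6.76880816e+01, -1.02270731e+01]), 'qvel': array([-0.02174311, -0.01707072, -0.02736771,  0.00738658,  0.02499743,
        0.0371721 ]), 'tau': array([-2.86182032e-03, -4.40048003e+01, -1.76588827e+01,  6.34000800e-02,
        5.84216136e-02, -1.52176181e-04]), 'position': array([ 0.19343917, -0.59360486,  0.24657518]), 'tcp_rot': array([[ 9.50869404e-01,  3.09592148e-01, -2.79505434e-04],
       [ 3.09592024e-01, -9.50867103e-01,  2.12870288e-03],
       [ 3.93257175e-04, -2.11065109e-03, -9.99997695e-01]]), 'force': array([ 0.50058256, -0.23435235,  0.3610034 ]), 'moment': array([ 0.01663738, -0.03152187, -0.03753982]), 'grasp_force': 0.0, 'opening': 1.000459120919286}
scene {'fx': 466.4084270573578, 'fy': 466.4084270573578, 'cx': 320.83454775787396, 'cy': 245.1149259994201, 'xyz': array([ 0.94726916, -0.45868251,  0.75061964]), 'orientation': array([[ 0.72416122, -0.49264182,  0.48259152],
       [ 0.68929509,  0.49522726, -0.52879319],
       [ 0.02151316,  0.71557948,  0.69819996]])} 0.9960026041666666
side {'fx': 587.6051516151438, 'fy': 587.6051516151438, 'cx': 329.9874304722649, 'cy': 232.37623553542636, 'xyz': array([-0.17358351,  0.96538287,  0.80575569]), 'orientation': array([[-0.80550745,  0.31570827, -0.50148384],
       [-0.59229465, -0.40241651,  0.69803152],
       [ 0.01856895,  0.85929578,  0.51114181]])} 0.9960677083333334
```

View pics/scene0.png

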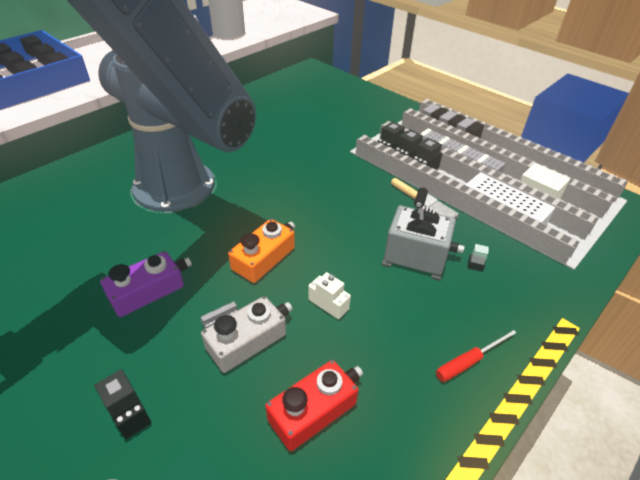

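View pics/side0.png

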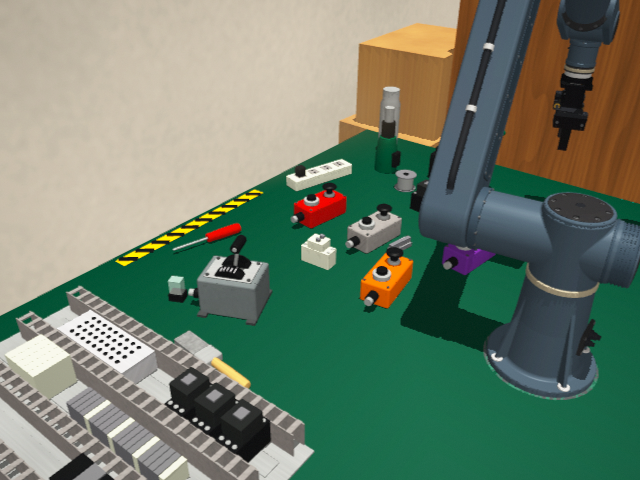

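```bash
cat > h.py <<'E'
from rig import *
import cv2,numpy as np
def cloud(n,d,c=None):
    c=c or camera_params(n);v,u=np.mgrid[:d.shape[0],:d.shape[1]]
    P=np.stack([(u-c['cx'])/c['fx']*d,-(v-c['cy'])/c['fy']*d,-d],-1)
    W=P@c['orientation'].T+c['xyz'];W[d<=0]=np.nan
    return W
E
python3 - <<'E'
from h import *
for n,boxes in(("scene",{"ctrl":(380,460,180,280,.09),"bb":(195,300,285,370,.055)}),("side",{"ctrl":(190,280,225,325,.09),"bb":(340,410,200,255,.055)})):
    p=cv2.imread(f"pics/{n}0.png");W=cloud(n,np.load(f"{n}0.npy"))
    for k,(a,b,c,d,h) in boxes.items():
        w=W[c:d,a:b].reshape(-1,3);q=p[c:d,a:b].reshape(-1,3).astype(int)
        zs=w[:,2];hist,e=np.histogram(zs[np.isfinite(zs)],np.arange(0,.2,.004));print(n,k,dict(zip((e[:-1]*1e3).round().astype(int).tolist(),hist.tolist())))
        m=(abs(zs-h)<.004)
        t=w[m];t=t[np.abs(t[:,:2]-np.median(t[:,:2],0)).max(1)<.11]
        r=cv2.minAreaRect((t[:,:2]*1000).astype(np.float32));print(' rect',r,cv2.boxPoints(r).round(1).tolist(),len(t),t[:,2].mean())
        for lo,hi in ([(.145,.2),(.128,.145)] if k=="ctrl" else [(.078,.1),(.058,.078)]):
            mm=(zs>lo)&(zs<hi)&(q.max(1)<80);t=w[mm]
            if len(t)>4:
                r=cv2.minAreaRect((t[:,:2]*1000).astype(np.float32));print(' dark',lo,hi,len(t),r,t.mean(0).round(4),t[:,2].max().round(4))
E
```

```text
scene ctrl {0: 1082, 4: 217, 8: 188, 12: 282, 16: 442, 20: 215, 24: 133, 28: 156, 32: 155, 36: 191, 40: 146, 44: 139, 48: 115, 52: 159, 56: 97, 60: 79, 64: 90, 68: 84, 72: 86, 76: 96, 80: 93, 84: 240, 88: 619, 92: 490, 96: 120, 100: 126, 104: 152, 108: 165, 112: 17, 116: 6, 120: 5, 124: 6, 128: 8, 132: 3, 136: 2, 140: 0, 144: 0, 148: 8, 152: 6, 156: 22, 160: 35, 164: 83, 168: 46, 172: 0, 176: 0, 180: 0, 184: 0, 188: 0, 192: 0}
 rect ((601.8635864257812, 238.842529296875), (128.911376953125, 100.67738342285156), 25.027265548706055) [[522.2000122070312, 257.20001220703125], [564.7999877929688, 166.0], [681.5999755859375, 220.5], [639.0, 311.70001220703125]] 1127 0.09049836896594678
 dark 0.145 0.2 140 ((586.0850830078125, 232.5157012939453), (19.39971923828125, 48.22410202026367), 25.08248519897461) [0.5888 0.229  0.1662] 0.1711
scene bb {0: 1333, 4: 68, 8: 137, 12: 144, 16: 153, 20: 179, 24: 270, 28: 117, 32: 151, 36: 157, 40: 114, 44: 120, 48: 255, 52: 1398, 56: 131, 60: 100, 64: 160, 68: 28, 72: 72, 76: 71, 80: 57, 84: 228, 88: 72, 92: 0, 96: 0, 100: 0, 104: 0, 108: 0, 112: 0, 116: 
[... 2049 characters left out ...]
0, 148: 0, 152: 0, 156: 0, 160: 0, 164: 0, 168: 0, 172: 0, 176: 0, 180: 0, 184: 0, 188: 0, 192: 0}
 rect ((494.1163024902344, -138.66778564453125), (118.09967803955078, 206.41404724121094), 20.134706497192383) [[403.1000061035156, -62.099998474121094], [474.20001220703125, -255.89999389648438], [585.0999755859375, -215.1999969482422], [514.0, -21.399999618530273]] 477 0.0541660076005484
 dark 0.078 0.1 222 ((447.660888671875, -114.67786407470703), (70.55197143554688, 245.1873779296875), 38.53740692138672) [ 0.4329 -0.1205  0.0855] 0.0912
 dark 0.058 0.078 76 ((507.2406921386719, -169.77639770507812), (84.48128509521484, 26.381301879882812), 86.40216064453125) [ 0.5055 -0.1577  0.0721] 0.0779
```

Run:
```python
import cv2,numpy as np
a=cv2.resize(cv2.imread("pics/scene0.png")[170:290,370:500],None,fx=3,fy=4)[:, :400]
b=cv2.resize(cv2.imread("pics/side0.png")[225:330,160:290],None,fx=3,fy=4.57)[:480,:390]
h=480
cv2.imwrite("pics/crop1.png",np.hstack([a[:480,:390],b]))
```

```text
(no output)
```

View pics/crop1.png

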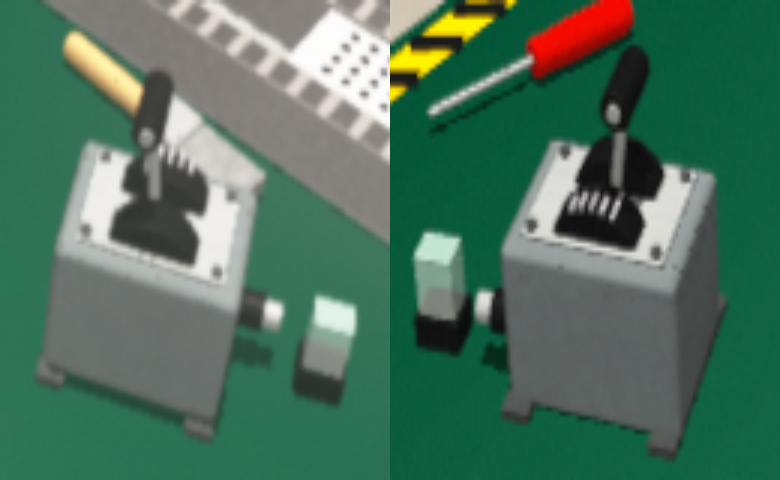

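{"name": "apply_moves", "arguments": {
  "rows": [
    {"x": 310, "y": -330, "z": -10, "rz": -8},
    {"x": 310, "y": -330, "z": -10, "rz": -8},
    {"x": 310, "y": -330, "z": -10, "rz": -8},
    {"x": 310, "y": -330, "z": -10, "rz": -8},
    {"x": 310, "y": -330, "z": -10, "rz": -8},
    {"x": 310, "y": -330, "z": -10, "rz": -8},
    {"x": 310, "y": -330, "z": -10, "rz": -8},
    {"x": 627, "y": -667, "z": -13, "rz": -16},
    {"x": 627, "y": -667, "z": -13, "rz": -16},
    {"x": 627, "y": -667, "z": -13, "rz": -16}
  ]
}}

```text
validation failed for argument at $.ro...
```

```bash
cat >> h.py <<'E'
def rel(p,yaw_y):
    "tool-frame mm shift and rz units to bring TCP to p with tool y at yaw_y deg, tool down"
    s=read_state();R=s['tcp_rot'];cur=np.degrees(np.arctan2(R[1,1],R[0,1]))
    dz=(yaw_y-cur+180)%360-180
    print('t',round(s['time_s'],2),'pos',s['position'].round(4),'yaw',cur.round(2),'F',s['force'].round(2),'shift',(R.T@(np.array(p)-s['position'])*1000).round(1),'rz',(-dz/6).round(2),'tilt',R[:,2].round(4))
E
python3 -c "
from h import *
rel([.5845,.2352,.26],24.4)"
```

```text
t 0.1 pos [ 0.1935 -0.5937  0.2467] yaw -71.97 F [-0.3  -0.09 -0.54] shift [ 628.4 -667.1  -11.8] rz -16.06 tilt [-3.0e-04  1.9e-03 -1.0e+00]
```

{"name": "apply_moves", "arguments": {
  "rows": [
    {"x": 60.0, "y": -60.0, "z": -10.0, "rx": 0.0, "ry": 0.0, "rz": -1.6, "claw": 0},
    {"x": 120.0, "y": -120.0, "z": -10.0, "rx": 0.0, "ry": 0.0, "rz": -3.2, "claw": 0}
  ]
}}

```text
time_s: 0.35
position: [0.2502, -0.4823, 0.256]
tcp_rot: [[0.794, 0.608, 0.0], [0.608, -0.794, 0.0], [0.001, -0.0, -1.0]]
force: [0.5, 0.0, 0.5]
opening: 1.0
grasp_force: 0.0
```

```bash
python3 -c "
from h import *
rel([.5845,.2352,.26],24.4)"
```

```text
t 0.35 pos [ 0.2502 -0.4823  0.256 ] yaw -52.56 F [0.45 0.01 0.46] shift [ 701.6 -366.5   -3.6] rz -12.83 tilt [ 3.e-04  4.e-04 -1.e+00]
```

{"name": "apply_moves", "arguments": {
  "rows": [
    {"x": 350, "y": -183, "z": -3, "rx": 0, "ry": 0, "rz": -6.4, "claw": 0},
    {"x": 350, "y": -183, "z": -3, "rx": 0, "ry": 0, "rz": -6.4, "claw": 0},
    {"x": 350, "y": -183, "z": -3, "rx": 0, "ry": 0, "rz": -6.4, "claw": 0},
    {"x": 350, "y": -183, "z": -3, "rx": 0, "ry": 0, "rz": -6.4, "claw": 0},
    {"x": 350, "y": -183, "z": -3, "rx": 0, "ry": 0, "rz": -6.4, "claw": 0},
    {"x": 350, "y": -183, "z": -3, "rx": 0, "ry": 0, "rz": -6.4, "claw": 0},
    {"x": 700, "y": -366, "z": -3, "rx": 0, "ry": 0, "rz": -12.8, "claw": 0},
    {"x": 700, "y": -366, "z": -3, "rx": 0, "ry": 0, "rz": -12.8, "claw": 0},
    {"x": 700, "y": -366, "z": -3, "rx": 0, "ry": 0, "rz": -12.8, "claw": 0},
    {"x": 700, "y": -366, "z": -3, "rx": 0, "ry": 0, "rz": -12.8, "claw": 0}
  ]
}}

```text
time_s: 1.6
position: [0.5162, 0.0845, 0.2592]
tcp_rot: [[-0.411, 0.911, -0.0], [0.911, 0.411, -0.0], [-0.0, -0.0, -1.0]]
force: [1.6, -0.2, 0.1]
opening: 1.002
grasp_force: 0.0
```

```bash
python3 -c "
from h import *
rel([.5845,.2352,.26],24.4)"
```

```text
t 1.6 pos [0.5162 0.0845 0.2592] yaw 24.29 F [ 1.59 -0.24  0.09] shift [109.2 124.3  -0.9] rz -0.02 tilt [-2.e-04 -3.e-04 -1.e+00]
```

{"name": "apply_moves", "arguments": {
  "rows": [
    {"x": 109, "y": 124, "z": 0, "rx": 0, "ry": 0, "rz": 0, "claw": 0},
    {"x": 109, "y": 124, "z": 0, "rx": 0, "ry": 0, "rz": 0, "claw": 0},
    {"x": 109, "y": 124, "z": 0, "rx": 0, "ry": 0, "rz": 0, "claw": 0},
    {"x": 109, "y": 124, "z": 0, "rx": 0, "ry": 0, "rz": 0, "claw": 0},
    {"x": 109, "y": 124, "z": 0, "rx": 0, "ry": 0, "rz": 0, "claw": 0}
  ]
}}

```text
time_s: 2.22
position: [0.5837, 0.232, 0.2587]
tcp_rot: [[-0.408, 0.913, -0.002], [0.913, 0.408, -0.001], [-0.0, -0.002, -1.0]]
force: [0.4, -0.9, -0.3]
opening: 1.0
grasp_force: 0.0
```

```bash
python3 -c "
from h import *
rel([.5845,.2352,.26],24.4)
c=camera_params('wrist');p,d=capture('wrist');print(c,(d>0).mean())
cv2.imwrite('pics/w1.png',p[:,:,::-1])
W=cloud('wrist',d,c);np.save('w1.npy',W)
t=W[(W[...,2]>.145)&(W[...,2]<.18)&(p.max(2)<80)];r=cv2.minAreaRect((t[:,:2]*1000).astype(np.float32));print(len(t),r,t.mean(0),t[:,2].max())
t=W[abs(W[...,2]-.0905)<.004];r=cv2.minAreaRect((t[:,:2]*1000).astype(np.float32));print(len(t),r,t.mean(0))
"
```

```text
t 2.23 pos [0.5837 0.232  0.2587] yaw 24.05 F [ 0.43 -0.94 -0.25] shift [ 2.6  2.  -1.3] rz -0.06 tilt [-0.002 -0.001 -1.   ]
{'fx': 344.1162271392129, 'fy': 344.1162271392129, 'cx': 318.70183085177166, 'cy': 239.33189319321573, 'xyz': array([0.55201643, 0.30520413, 0.39520703]), 'orientation': array([[ 0.91340101, -0.3901658 , -0.11605711],
       [ 0.40705798,  0.87439778,  0.26406878],
       [-0.00155052, -0.28844267,  0.95749591]])} 0.9960123697916666
1830 ((587.1541748046875, 235.75502014160156), (20.86353302001953, 47.9723014831543), 23.57672691345215) [0.58591677 0.23783315 0.16638241] 0.17038136398838866
9173 ((600.879150390625, 242.95016479492188), (127.63937377929688, 97.42449188232422), 23.966379165649414) [0.59882537 0.24909544 0.09076766]
```

View pics/w1.png

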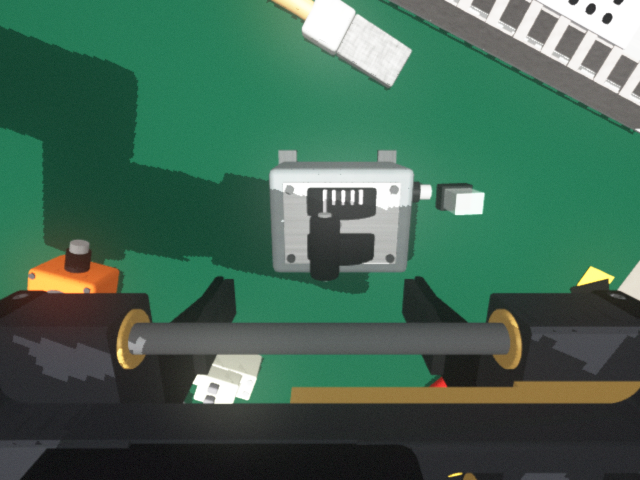

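{"name": "apply_moves", "arguments": {
  "rows": [
    {"x": 3, "y": 2, "z": 30, "rx": 0, "ry": 0, "rz": 0, "claw": 79},
    {"x": 3, "y": 2, "z": 50, "rx": 0, "ry": 0, "rz": 0, "claw": 79},
    {"x": 3, "y": 2, "z": 65, "rx": 0, "ry": 0, "rz": 0, "claw": 79},
    {"x": 3, "y": 2, "z": 75, "rx": 0, "ry": 0, "rz": 0, "claw": 79},
    {"x": 3, "y": 2, "z": 84, "rx": 0, "ry": 0, "rz": 0, "claw": 79},
    {"x": 3, "y": 2, "z": 84, "rx": 0, "ry": 0, "rz": 0, "claw": 79},
    {"x": 3, "y": 2, "z": 84, "rx": 0, "ry": 0, "rz": 0, "claw": 79},
    {"x": 3, "y": 2, "z": 84, "rx": 0, "ry": 0, "rz": 0, "claw": 79}
  ]
}}

```text
time_s: 3.28
position: [0.5856, 0.2362, 0.176]
tcp_rot: [[-0.407, 0.913, 0.001], [0.913, 0.407, 0.0], [-0.0, 0.001, -1.0]]
force: [0.3, -0.5, 0.2]
opening: 0.689
grasp_force: 0.0
```

```bash
cat >> h.py <<'E'
C=np.array([.6005,.2425]);ex=np.array([np.cos(np.radians(24.1)),np.sin(np.radians(24.1))])
def st():
    s=read_state();d=s['position'][:2]-C;g=s['opening']*.0435
    x=d@ex;print('t',round(s['time_s'],2),'x',round(x*1e3,1),'lat',round((d@[-ex[1],ex[0]])*1e3,1),'z',s['position'][2].round(4),'bar if touching +finger',round((x+g)*1e3-11,1),'-finger',round((x-g)*1e3+11,1),'Fx',(s['force'][:2]@ex).round(2),'Flat',(s['force'][:2]@[-ex[1],ex[0]]).round(2),'Fz',s['force'][2].round(2),'open',s['opening'])
E
python3 -c "
from h import *
st()
p,d=capture('wrist');cv2.imwrite('pics/w2.png',p[:,:,::-1])
"
```

```text
t 3.27 x -16.2 lat 0.4 z 0.176 bar if touching +finger 2.8 -finger -35.2 Fx 0.1 Flat -0.54 Fz 0.21 open 0.6893630390271097
```

View pics/w2.png

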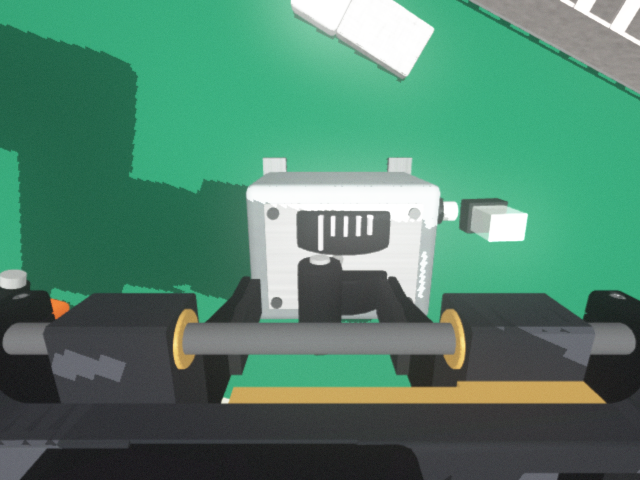

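{"name": "apply_moves", "arguments": {
  "rows": [
    {"x": 0, "y": -6, "z": 1, "rx": 0, "ry": 0, "rz": 0, "claw": 79},
    {"x": 0, "y": -12, "z": 1, "rx": 0, "ry": 0, "rz": 0, "claw": 79},
    {"x": 0, "y": -15, "z": 1, "rx": 0, "ry": 0, "rz": 0, "claw": 79},
    {"x": 0, "y": -16, "z": 1, "rx": 0, "ry": 0, "rz": 0, "claw": 79},
    {"x": 0, "y": -17, "z": 1, "rx": 0, "ry": 0, "rz": 0, "claw": 79},
    {"x": 0, "y": -18, "z": 1, "rx": 0, "ry": 0, "rz": 0, "claw": 79},
    {"x": 0, "y": -19, "z": 1, "rx": 0, "ry": 0, "rz": 0, "claw": 79},
    {"x": 0, "y": -20, "z": 1, "rx": 0, "ry": 0, "rz": 0, "claw": 79},
    {"x": 0, "y": -21, "z": 1, "rx": 0, "ry": 0, "rz": 0, "claw": 79},
    {"x": 0, "y": -22, "z": 1, "rx": 0, "ry": 0, "rz": 0, "claw": 79}
  ]
}}

```text
time_s: 4.58
position: [0.5665, 0.2276, 0.1749]
tcp_rot: [[-0.407, 0.913, 0.004], [0.913, 0.407, 0.001], [-0.0, 0.004, -1.0]]
force: [3.4, 2.0, 0.2]
opening: 0.691
grasp_force: 2.2
```

```bash
python3 -c "
from h import *
st()"
```

```text
t 4.58 x -37.1 lat 0.3 z 0.1749 bar if touching +finger -18.0 -finger -56.1 Fx 3.93 Flat 0.38 Fz 0.16 open 0.6906985550379491
```

{"name": "apply_moves", "arguments": {
  "rows": [
    {"x": 0, "y": -1, "z": 0, "rx": 0, "ry": 0, "rz": 0, "claw": 79},
    {"x": 0, "y": -2, "z": 0, "rx": 0, "ry": 0, "rz": 0, "claw": 79},
    {"x": 0, "y": -3, "z": 0, "rx": 0, "ry": 0, "rz": 0, "claw": 79},
    {"x": 0, "y": -4, "z": 0, "rx": 0, "ry": 0, "rz": 0, "claw": 79},
    {"x": 0, "y": -5, "z": 0, "rx": 0, "ry": 0, "rz": 0, "claw": 79},
    {"x": 0, "y": -6, "z": 0, "rx": 0, "ry": 0, "rz": 0, "claw": 79},
    {"x": 0, "y": -7, "z": 0, "rx": 0, "ry": 0, "rz": 0, "claw": 79},
    {"x": 0, "y": -8, "z": 0, "rx": 0, "ry": 0, "rz": 0, "claw": 79},
    {"x": 0, "y": -8, "z": 0, "rx": 0, "ry": 0, "rz": 0, "claw": 79}
  ]
}}

```text
time_s: 5.7
position: [0.5576, 0.2238, 0.1743]
tcp_rot: [[-0.407, 0.913, -0.0], [0.913, 0.407, -0.0], [0.0, -0.0, -1.0]]
force: [0.2, 0.0, -0.0]
opening: 0.692
grasp_force: 0.0
```

```bash
python3 -c "
from h import *
st()"
```

```text
t 5.7 x -46.8 lat 0.4 z 0.1743 bar if touching +finger -27.7 -finger -65.9 Fx 0.23 Flat -0.05 Fz -0.01 open 0.6920300684552988
```

{"name": "apply_moves", "arguments": {
  "rows": [
    {"x": 0, "y": -1, "z": 0, "rx": 0, "ry": 0, "rz": 0, "claw": 79},
    {"x": 0, "y": -1.5, "z": 0, "rx": 0, "ry": 0, "rz": 0, "claw": 79},
    {"x": 0, "y": -2, "z": 0, "rx": 0, "ry": 0, "rz": 0, "claw": 79},
    {"x": 0, "y": -2.5, "z": 0, "rx": 0, "ry": 0, "rz": 0, "claw": 79}
  ]
}}

```text
time_s: 6.2
position: [0.5555, 0.2228, 0.1744]
tcp_rot: [[-0.407, 0.913, 0.0], [0.913, 0.407, 0.0], [0.0, 0.0, -1.0]]
force: [-0.1, -0.8, -0.6]
opening: 0.696
grasp_force: 0.0
```

{"name": "apply_moves", "arguments": {
  "rows": [
    {"x": 0, "y": -0.5, "z": 0, "rx": 0, "ry": 0, "rz": 0, "claw": 79},
    {"x": 0, "y": -1, "z": 0, "rx": 0, "ry": 0, "rz": 0, "claw": 79}
  ]
}}

```text
time_s: 6.45
position: [0.5546, 0.2224, 0.1744]
tcp_rot: [[-0.407, 0.913, 0.0], [0.913, 0.407, -0.0], [-0.0, 0.0, -1.0]]
force: [0.3, -0.1, -0.3]
opening: 0.694
grasp_force: 0.0
```

{"name": "apply_moves", "arguments": {
  "rows": [
    {"x": 0, "y": -0.5, "z": 0, "rx": 0, "ry": 0, "rz": 0, "claw": 79},
    {"x": 0, "y": -0.5, "z": 0, "rx": 0, "ry": 0, "rz": 0, "claw": 79}
  ]
}}

```text
time_s: 6.7
position: [0.5541, 0.2222, 0.1744]
tcp_rot: [[-0.407, 0.913, -0.0], [0.913, 0.407, 0.0], [0.0, -0.0, -1.0]]
force: [0.5, 0.0, 0.0]
opening: 0.692
grasp_force: 0.0
```

{"name": "apply_moves", "arguments": {
  "rows": [
    {"x": 0, "y": -0.4, "z": 0, "rx": 0, "ry": 0, "rz": 0, "claw": 79},
    {"x": 0, "y": -0.4, "z": 0, "rx": 0, "ry": 0, "rz": 0, "claw": 79}
  ]
}}

```text
time_s: 6.95
position: [0.5537, 0.222, 0.1744]
tcp_rot: [[-0.407, 0.913, -0.0], [0.913, 0.407, -0.0], [0.0, -0.0, -1.0]]
force: [0.6, 0.1, -0.0]
opening: 0.691
grasp_force: 0.0
```

{"name": "apply_moves", "arguments": {
  "rows": [
    {"x": 0, "y": -0.4, "z": 0, "rx": 0, "ry": 0, "rz": 0, "claw": 79},
    {"x": 0, "y": -0.4, "z": 0, "rx": 0, "ry": 0, "rz": 0, "claw": 79}
  ]
}}

```text
time_s: 7.2
position: [0.5534, 0.2219, 0.1744]
tcp_rot: [[-0.407, 0.913, 0.0], [0.913, 0.407, 0.0], [0.0, 0.0, -1.0]]
force: [0.1, -0.0, -0.7]
opening: 0.693
grasp_force: 0.0
```

{"name": "apply_moves", "arguments": {
  "rows": [
    {"x": 0, "y": -0.4, "z": 0, "rx": 0, "ry": 0, "rz": 0, "claw": 79},
    {"x": 0, "y": -0.4, "z": 0, "rx": 0, "ry": 0, "rz": 0, "claw": 79}
  ]
}}

```text
time_s: 7.45
position: [0.5532, 0.2218, 0.1744]
tcp_rot: [[-0.407, 0.913, 0.0], [0.913, 0.407, 0.0], [-0.0, 0.0, -1.0]]
force: [0.3, 1.5, 0.9]
opening: 0.686
grasp_force: 0.3
```

{"name": "apply_moves", "arguments": {
  "rows": [
    {"x": 0, "y": -0.4, "z": 0, "rx": 0, "ry": 0, "rz": 0, "claw": 79},
    {"x": 0, "y": -0.4, "z": 0, "rx": 0, "ry": 0, "rz": 0, "claw": 79}
  ]
}}

```text
time_s: 7.7
position: [0.5531, 0.2217, 0.1745]
tcp_rot: [[-0.407, 0.913, 0.001], [0.913, 0.407, 0.0], [-0.0, 0.001, -1.0]]
force: [1.1, 0.7, -0.0]
opening: 0.687
grasp_force: 0.7
```

{"name": "apply_moves", "arguments": {
  "rows": [
    {"x": 0, "y": -0.4, "z": 0, "rx": 0, "ry": 0, "rz": 0, "claw": 79},
    {"x": 0, "y": -0.4, "z": 0, "rx": 0, "ry": 0, "rz": 0, "claw": 79}
  ]
}}

```text
time_s: 7.95
position: [0.5529, 0.2216, 0.1746]
tcp_rot: [[-0.407, 0.913, 0.001], [0.913, 0.407, 0.001], [-0.0, 0.002, -1.0]]
force: [1.7, 0.8, 0.2]
opening: 0.692
grasp_force: 1.2
```

{"name": "apply_moves", "arguments": {
  "rows": [
    {"x": 0, "y": -0.4, "z": 0, "rx": 0, "ry": 0, "rz": 0, "claw": 79},
    {"x": 0, "y": -0.8, "z": 0, "rx": 0, "ry": 0, "rz": 0, "claw": 79},
    {"x": 0, "y": -0.8, "z": 0, "rx": 0, "ry": 0, "rz": 0, "claw": 79}
  ]
}}

```text
time_s: 8.32
position: [0.5525, 0.2214, 0.1747]
tcp_rot: [[-0.407, 0.913, 0.002], [0.913, 0.407, 0.001], [-0.0, 0.002, -1.0]]
force: [4.9, 3.6, -1.1]
opening: 0.694
grasp_force: 2.4
```

{"name": "apply_moves", "arguments": {
  "rows": [
    {"x": 0, "y": -0.4, "z": 0, "rx": 0, "ry": 0, "rz": 0, "claw": 79},
    {"x": 0, "y": -0.4, "z": 0, "rx": 0, "ry": 0, "rz": 0, "claw": 79}
  ]
}}

```text
time_s: 8.57
position: [0.5523, 0.2213, 0.1748]
tcp_rot: [[-0.407, 0.913, 0.003], [0.913, 0.407, 0.001], [-0.0, 0.003, -1.0]]
force: [4.4, 3.1, -0.6]
opening: 0.691
grasp_force: 2.7
```

```bash
python3 -c "
from h import *
st()"
```

```text
t 8.57 x -52.6 lat 0.3 z 0.1748 bar if touching +finger -33.6 -finger -71.6 Fx 5.35 Flat 1.06 Fz -0.57 open 0.6906053022408504
```

{"name": "apply_moves", "arguments": {
  "rows": [
    {"x": 0, "y": -0.4, "z": 0, "rx": 0, "ry": 0, "rz": 0, "claw": 79},
    {"x": 0, "y": -0.8, "z": 0, "rx": 0, "ry": 0, "rz": 0, "claw": 79},
    {"x": 0, "y": -0.8, "z": 0, "rx": 0, "ry": 0, "rz": 0, "claw": 79}
  ]
}}

```text
time_s: 8.95
position: [0.5522, 0.2213, 0.175]
tcp_rot: [[-0.407, 0.913, 0.004], [0.913, 0.407, 0.002], [-0.0, 0.005, -1.0]]
force: [5.7, 3.4, -0.6]
opening: 0.694
grasp_force: 3.2
```

{"name": "apply_moves", "arguments": {
  "rows": [
    {"x": 0, "y": -0.4, "z": 0, "rx": 0, "ry": 0, "rz": 0, "claw": 79},
    {"x": 0, "y": -0.8, "z": 0, "rx": 0, "ry": 0, "rz": 0, "claw": 79},
    {"x": 0, "y": -0.8, "z": 0, "rx": 0, "ry": 0, "rz": 0, "claw": 79}
  ]
}}

```text
time_s: 9.32
position: [0.5521, 0.2211, 0.1752]
tcp_rot: [[-0.407, 0.913, 0.006], [0.913, 0.407, 0.002], [-0.0, 0.006, -1.0]]
force: [6.0, 4.2, -0.8]
opening: 0.694
grasp_force: 3.6
```

{"name": "apply_moves", "arguments": {
  "rows": [
    {"x": 0, "y": 0, "z": 0, "rx": 0, "ry": 0, "rz": 0, "claw": 79},
    {"x": 0, "y": 0, "z": 0, "rx": 0, "ry": 0, "rz": 0, "claw": 79}
  ]
}}

```text
time_s: 9.57
position: [0.552, 0.2212, 0.1752]
tcp_rot: [[-0.407, 0.913, 0.006], [0.913, 0.407, 0.002], [-0.0, 0.006, -1.0]]
force: [5.8, 3.6, -0.3]
opening: 0.691
grasp_force: 3.6
```

```bash
python3 -c "
from h import *
st()"
```

```text
t 9.57 x -53.0 lat 0.3 z 0.1752 bar if touching +finger -33.9 -finger -72.0 Fx 6.8 Flat 0.95 Fz -0.34 open 0.6910610614700726
```

One more millimetre to be near 8 N.

{"name": "apply_moves", "arguments": {
  "rows": [
    {"x": 0, "y": -0.5, "z": 0, "rx": 0, "ry": 0, "rz": 0, "claw": 79},
    {"x": 0, "y": -1.0, "z": 0, "rx": 0, "ry": 0, "rz": 0, "claw": 79},
    {"x": 0, "y": -1.0, "z": 0, "rx": 0, "ry": 0, "rz": 0, "claw": 79},
    {"x": 0, "y": -1.0, "z": 0, "rx": 0, "ry": 0, "rz": 0, "claw": 79}
  ]
}}

```text
time_s: 10.07
position: [0.5518, 0.221, 0.1754]
tcp_rot: [[-0.407, 0.913, 0.007], [0.913, 0.407, 0.003], [-0.0, 0.008, -1.0]]
force: [6.9, 5.4, 0.7]
opening: 0.69
grasp_force: 4.1
```

```bash
python3 -c "
from h import *
st()"
```

```text
t 10.07 x -53.2 lat 0.3 z 0.1754 bar if touching +finger -34.2 -finger -72.2 Fx 8.46 Flat 2.1 Fz 0.74 open 0.6904738057394324
```

{"name": "apply_moves", "arguments": {
  "rows": [
    {"x": 0, "y": 5, "z": 0, "rx": 0, "ry": 0, "rz": 0, "claw": 79},
    {"x": 0, "y": 12, "z": 0, "rx": 0, "ry": 0, "rz": 0, "claw": 79},
    {"x": 0, "y": 22, "z": 0, "rx": 0, "ry": 0, "rz": 0, "claw": 79},
    {"x": 0, "y": 22, "z": 0, "rx": 0, "ry": 0, "rz": 0, "claw": 79},
    {"x": 0, "y": 22, "z": -30, "rx": 0, "ry": 0, "rz": 0, "claw": 79},
    {"x": 0, "y": 22, "z": -70, "rx": 0, "ry": 0, "rz": 0, "claw": 79},
    {"x": 0, "y": 22, "z": -70, "rx": 0, "ry": 0, "rz": 0, "claw": 79}
  ]
}}

```text
time_s: 10.95
position: [0.5706, 0.2292, 0.2477]
tcp_rot: [[-0.407, 0.913, 0.006], [0.913, 0.407, 0.001], [-0.002, 0.006, -1.0]]
force: [0.7, 0.5, 0.6]
opening: 0.691
grasp_force: 0.0
```

```bash
python3 -c "
from h import *
st();rel([.512,-.145,.2],-8)"
```

```text
t 10.95 x -32.7 lat 0.0 z 0.2477 bar if touching +finger -13.7 -finger -51.8 Fx 0.82 Flat 0.15 Fz 0.55 open 0.6909601421146558
t 10.95 pos [0.5706 0.2292 0.2477] yaw 24.05 F [0.68 0.47 0.55] shift [-317.7 -206.3   46.9] rz 5.34 tilt [ 0.0064  0.0011 -1.    ]
```

{"name": "apply_moves", "arguments": {
  "rows": [
    {"x": -318, "y": -206, "z": 0, "rx": 0, "ry": 0, "rz": 5.3, "claw": 255},
    {"x": -318, "y": -206, "z": 0, "rx": 0, "ry": 0, "rz": 5.3, "claw": 255},
    {"x": -318, "y": -206, "z": 0, "rx": 0, "ry": 0, "rz": 5.3, "claw": 255},
    {"x": -318, "y": -206, "z": 0, "rx": 0, "ry": 0, "rz": 5.3, "claw": 255},
    {"x": -318, "y": -206, "z": 0, "rx": 0, "ry": 0, "rz": 5.3, "claw": 255},
    {"x": -318, "y": -206, "z": 0, "rx": 0, "ry": 0, "rz": 5.3, "claw": 255},
    {"x": -318, "y": -206, "z": 0, "rx": 0, "ry": 0, "rz": 5.3, "claw": 255},
    {"x": -318, "y": -206, "z": 0, "rx": 0, "ry": 0, "rz": 5.3, "claw": 255},
    {"x": -318, "y": -206, "z": 0, "rx": 0, "ry": 0, "rz": 5.3, "claw": 255}
  ]
}}

```text
time_s: 12.08
position: [0.51, -0.1438, 0.2439]
tcp_rot: [[0.133, 0.991, -0.001], [0.991, -0.133, 0.001], [0.001, -0.002, -1.0]]
force: [0.3, 0.8, 0.7]
opening: 0.005
grasp_force: 0.0
```

```bash
python3 -c "
from h import *
rel([.512,-.145,.2],-8)
c=camera_params('wrist');p,d=capture('wrist')
cv2.imwrite('pics/w3.png',p[:,:,::-1])
W=cloud('wrist',d,c);np.save('w3.npy',W)
near=np.hypot(W[...,0]-.512,W[...,1]+.146)
for lo,hi in((.058,.068),(.068,.073),(.073,.082)):
  m=(W[...,2]>lo)&(W[...,2]<hi)&(near<.022)
  for nm,q in(('dark',m&(p.max(2)<90)),('light',m&(p.max(2)>130))):
    t=W[q]
    if len(t)>8: print(lo,nm,len(t),cv2.minEnclosingCircle((t[:,:2]*1000).astype(np.float32)),np.median(t,0).round(4))
t=W[(abs(W[...,2]-.055)<.003)&(near<.13)];print(cv2.minAreaRect((t[:,:2]*1000).astype(np.float32)))
"
```

```text
t 12.07 pos [ 0.51   -0.1438  0.2439] yaw -7.66 F [0.3  0.78 0.73] shift [-1.   2.2 43.9] rz 0.06 tilt [-0.0014  0.0012 -1.    ]
0.058 light 838 ((512.3628540039062, -143.95750427246094), 20.83676528930664) [ 0.5127 -0.1404  0.0663]
0.068 dark 10 ((515.8169555664062, -134.5667724609375), 7.116964817047119) [ 0.5144 -0.132   0.0724]
0.068 light 16 ((512.9003295898438, -143.2921600341797), 18.66521644592285) [ 0.5068 -0.1371  0.0682]
0.073 dark 488 ((512.4894409179688, -143.0925750732422), 11.813631057739258) [ 0.5124 -0.1431  0.0763]
0.073 light 23 ((512.3971557617188, -145.50367736816406), 12.589710235595703) [ 0.5088 -0.1527  0.0749]
((508.168212890625, -131.92616271972656), (153.87973022460938, 189.60887145996094), 20.592859268188477)
```

View pics/w3.png

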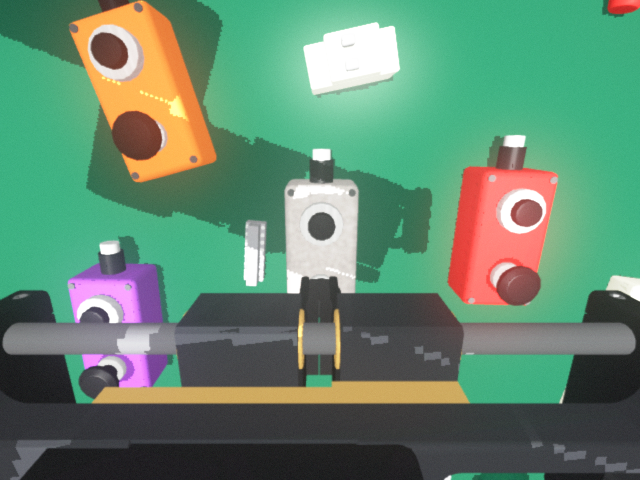

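{"name": "apply_moves", "arguments": {
  "rows": [
    {"x": 0, "y": 2, "z": 50, "rx": 0, "ry": 0, "rz": 0, "claw": 255},
    {"x": 0, "y": 2, "z": 90, "rx": 0, "ry": 0, "rz": 0, "claw": 255},
    {"x": 0, "y": 2, "z": 120, "rx": 0, "ry": 0, "rz": 0, "claw": 255},
    {"x": 0, "y": 2, "z": 132, "rx": 0, "ry": 0, "rz": 0, "claw": 255},
    {"x": 0, "y": 2, "z": 136, "rx": 0, "ry": 0, "rz": 0, "claw": 255},
    {"x": 0, "y": 2, "z": 136, "rx": 0, "ry": 0, "rz": 0, "claw": 255},
    {"x": 0, "y": 2, "z": 136, "rx": 0, "ry": 0, "rz": 0, "claw": 255}
  ]
}}

```text
time_s: 13.0
position: [0.513, -0.1461, 0.1095]
tcp_rot: [[0.135, 0.991, 0.002], [0.991, -0.135, -0.001], [-0.001, 0.002, -1.0]]
force: [1.0, 0.4, 0.7]
opening: 0.005
grasp_force: 0.0
```

{"name": "apply_moves", "arguments": {
  "rows": [
    {"x": 2, "y": 0, "z": 4, "rx": 0, "ry": 0, "rz": 0, "claw": 255},
    {"x": 2, "y": 0, "z": 6, "rx": 0, "ry": 0, "rz": 0, "claw": 255},
    {"x": 2, "y": 0, "z": 8, "rx": 0, "ry": 0, "rz": 0, "claw": 255},
    {"x": 2, "y": 0, "z": 10, "rx": 0, "ry": 0, "rz": 0, "claw": 255},
    {"x": 2, "y": 0, "z": 12, "rx": 0, "ry": 0, "rz": 0, "claw": 255},
    {"x": 2, "y": 0, "z": 12, "rx": 0, "ry": 0, "rz": 0, "claw": 255}
  ]
}}

```text
time_s: 13.75
position: [0.5126, -0.1437, 0.0965]
tcp_rot: [[0.135, 0.991, -0.0], [0.991, -0.135, 0.0], [0.0, -0.0, -1.0]]
force: [0.2, 1.2, 4.3]
opening: 0.004
grasp_force: 2.4
```

{"name": "apply_moves", "arguments": {
  "rows": [
    {"x": 0, "y": 0, "z": 1, "rx": 0, "ry": 0, "rz": 0, "claw": 255},
    {"x": 0, "y": 0, "z": 2, "rx": 0, "ry": 0, "rz": 0, "claw": 255},
    {"x": 0, "y": 0, "z": 3, "rx": 0, "ry": 0, "rz": 0, "claw": 255},
    {"x": 0, "y": 0, "z": 3, "rx": 0, "ry": 0, "rz": 0, "claw": 255}
  ]
}}

```text
time_s: 14.25
position: [0.5126, -0.1438, 0.096]
tcp_rot: [[0.135, 0.991, 0.001], [0.991, -0.135, -0.001], [-0.0, 0.001, -1.0]]
force: [-4.6, 2.2, 22.6]
opening: 0.008
grasp_force: 11.8
```

{"name": "apply_moves", "arguments": {
  "rows": [
    {"x": 0, "y": 0, "z": -3, "rx": 0, "ry": 0, "rz": 0, "claw": 255},
    {"x": 0, "y": 0, "z": -10, "rx": 0, "ry": 0, "rz": 0, "claw": 255},
    {"x": 0, "y": 0, "z": -20, "rx": 0, "ry": 0, "rz": 0, "claw": 255},
    {"x": 0, "y": 0, "z": -80, "rx": 0, "ry": 0, "rz": 0, "claw": 200},
    {"x": 0, "y": 0, "z": -140, "rx": 0, "ry": 0, "rz": 0, "claw": 79},
    {"x": 0, "y": 0, "z": -155, "rx": 0, "ry": 0, "rz": 0, "claw": 79},
    {"x": 0, "y": 0, "z": -155, "rx": 0, "ry": 0, "rz": 0, "claw": 79},
    {"x": 0, "y": 0, "z": -155, "rx": 0, "ry": 0, "rz": 0, "claw": 79}
  ]
}}

```text
time_s: 15.25
position: [0.5113, -0.1433, 0.2465]
tcp_rot: [[0.135, 0.991, -0.004], [0.991, -0.135, 0.002], [0.001, -0.004, -1.0]]
force: [0.4, -0.3, -0.8]
opening: 0.489
grasp_force: 0.0
```

```bash
python3 -c "
from h import *
p=C+ex*-.033
st();rel([p[0],p[1],.25],24.1)"
```

```text
t 15.25 x -238.9 lat -315.7 z 0.2465 bar if touching +finger -228.7 -finger -249.2 Fx 0.2 Flat -0.46 Fz -0.77 open 0.48861205030685023
t 15.25 pos [ 0.5113 -0.1433  0.2465] yaw -7.77 F [ 0.37 -0.33 -0.77] shift [376.9   8.2  -3. ] rz -5.31 tilt [-0.0037  0.0019 -1.    ]
```

{"name": "apply_moves", "arguments": {
  "rows": [
    {"x": 377, "y": 8, "z": 0, "rx": 0, "ry": 0, "rz": -5.3, "claw": 79},
    {"x": 377, "y": 8, "z": 0, "rx": 0, "ry": 0, "rz": -5.3, "claw": 79},
    {"x": 377, "y": 8, "z": 0, "rx": 0, "ry": 0, "rz": -5.3, "claw": 79},
    {"x": 377, "y": 8, "z": 0, "rx": 0, "ry": 0, "rz": -5.3, "claw": 79},
    {"x": 377, "y": 8, "z": 0, "rx": 0, "ry": 0, "rz": -5.3, "claw": 79},
    {"x": 377, "y": 8, "z": 0, "rx": 0, "ry": 0, "rz": -5.3, "claw": 79},
    {"x": 377, "y": 8, "z": 0, "rx": 0, "ry": 0, "rz": -5.3, "claw": 79},
    {"x": 377, "y": 8, "z": 0, "rx": 0, "ry": 0, "rz": -5.3, "claw": 79},
    {"x": 377, "y": 8, "z": 0, "rx": 0, "ry": 0, "rz": -5.3, "claw": 79}
  ]
}}

```text
time_s: 16.38
position: [0.5709, 0.227, 0.2473]
tcp_rot: [[-0.406, 0.914, -0.002], [0.914, 0.406, -0.001], [0.0, -0.003, -1.0]]
force: [0.2, 0.3, -0.3]
opening: 0.691
grasp_force: 0.0
```

```bash
python3 -c "
from h import *
p=C+ex*-.033
st();rel([p[0],p[1],.174],24.1)
c=camera_params('wrist');p,d=capture('wrist')
W=cloud('wrist',d,c);near=np.hypot(W[...,0]-.57,W[...,1]-.229)
t=W[(W[...,2]>.143)&(W[...,2]<.18)&(p.max(2)<80)&(near<.04)];r=cv2.minAreaRect((t[:,:2]*1000).astype(np.float32));print(len(t),r,(np.array(r[0])/1e3-C)@ex)
"
```

```text
t 16.38 x -33.3 lat -2.1 z 0.2473 bar if touching +finger -14.3 -finger -52.4 Fx 0.32 Flat 0.17 Fz -0.33 open 0.6905461552144606
t 16.38 pos [0.5709 0.227  0.2473] yaw 23.93 F [ 0.23  0.29 -0.33] shift [ 2.1  0.5 73.3] rz -0.03 tilt [-2.5e-03 -9.0e-04 -1.0e+00]
1916 ((571.3991088867188, 229.92147827148438), (21.51730728149414, 45.52638244628906), 23.198434829711914) -0.031700481564462535
```

{"name": "apply_moves", "arguments": {
  "rows": [
    {"x": 2, "y": 0, "z": 30, "rx": 0, "ry": 0, "rz": 0, "claw": 79},
    {"x": 2, "y": 0, "z": 55, "rx": 0, "ry": 0, "rz": 0, "claw": 79},
    {"x": 2, "y": 0, "z": 68, "rx": 0, "ry": 0, "rz": 0, "claw": 79},
    {"x": 2, "y": 0, "z": 74, "rx": 0, "ry": 0, "rz": 0, "claw": 79},
    {"x": 2, "y": 0, "z": 74, "rx": 0, "ry": 0, "rz": 0, "claw": 79},
    {"x": 2, "y": 8, "z": 74, "rx": 0, "ry": 0, "rz": 0, "claw": 79},
    {"x": 2, "y": 14, "z": 74, "rx": 0, "ry": 0, "rz": 0, "claw": 79},
    {"x": 2, "y": 16, "z": 74, "rx": 0, "ry": 0, "rz": 0, "claw": 79},
    {"x": 2, "y": 17, "z": 74, "rx": 0, "ry": 0, "rz": 0, "claw": 79},
    {"x": 2, "y": 18, "z": 74, "rx": 0, "ry": 0, "rz": 0, "claw": 79}
  ]
}}

```text
time_s: 17.68
position: [0.5869, 0.2378, 0.1743]
tcp_rot: [[-0.407, 0.913, -0.0], [0.913, 0.407, -0.0], [0.0, -0.0, -1.0]]
force: [0.3, 0.1, -0.0]
opening: 0.693
grasp_force: 0.0
```

```bash
python3 -c "
from h import *
st()"
```

```text
t 17.68 x -14.3 lat 1.3 z 0.1743 bar if touching +finger 4.8 -finger -33.5 Fx 0.29 Flat 0.0 Fz -0.01 open 0.6930720421438841
```

{"name": "apply_moves", "arguments": {
  "rows": [
    {"x": 0, "y": 1, "z": 0, "rx": 0, "ry": 0, "rz": 0, "claw": 79},
    {"x": 0, "y": 2, "z": 0, "rx": 0, "ry": 0, "rz": 0, "claw": 79},
    {"x": 0, "y": 3, "z": 0, "rx": 0, "ry": 0, "rz": 0, "claw": 79},
    {"x": 0, "y": 4, "z": 0, "rx": 0, "ry": 0, "rz": 0, "claw": 79},
    {"x": 0, "y": 5, "z": 0, "rx": 0, "ry": 0, "rz": 0, "claw": 79},
    {"x": 0, "y": 6, "z": 0, "rx": 0, "ry": 0, "rz": 0, "claw": 79},
    {"x": 0, "y": 7, "z": 0, "rx": 0, "ry": 0, "rz": 0, "claw": 79}
  ]
}}

```text
time_s: 18.55
position: [0.5946, 0.2412, 0.1748]
tcp_rot: [[-0.407, 0.913, 0.003], [0.913, 0.407, 0.001], [0.0, 0.003, -1.0]]
force: [-1.6, -0.2, -0.2]
opening: 0.696
grasp_force: 0.5
```

```bash
python3 -c "
from h import *
st()"
```

```text
t 18.55 x -5.9 lat 1.2 z 0.1748 bar if touching +finger 13.4 -finger -25.2 Fx -1.5 Flat 0.45 Fz -0.21 open 0.6960779031501952
```

{"name": "apply_moves", "arguments": {
  "rows": [
    {"x": 0, "y": 1, "z": 0, "rx": 0, "ry": 0, "rz": 0, "claw": 79},
    {"x": 0, "y": 2, "z": 0, "rx": 0, "ry": 0, "rz": 0, "claw": 79},
    {"x": 0, "y": 2, "z": 0, "rx": 0, "ry": 0, "rz": 0, "claw": 79}
  ]
}}

```text
time_s: 18.92
position: [0.596, 0.2417, 0.1746]
tcp_rot: [[-0.407, 0.913, 0.002], [0.913, 0.407, 0.0], [-0.0, 0.002, -1.0]]
force: [0.2, 0.1, 0.4]
opening: 0.691
grasp_force: 0.0
```

```bash
python3 -c "
from h import *
st()"
```

```text
t 18.93 x -4.4 lat 1.1 z 0.1746 bar if touching +finger 14.7 -finger -23.5 Fx 0.24 Flat -0.04 Fz 0.36 open 0.6911302830411973
```

{"name": "apply_moves", "arguments": {
  "rows": [
    {"x": 0, "y": 0, "z": -2, "rx": 0, "ry": 0, "rz": 0, "claw": 79},
    {"x": 0, "y": 0, "z": -2, "rx": 0, "ry": 0, "rz": 0, "claw": 79},
    {"x": 0, "y": 0, "z": -2, "rx": 0, "ry": 0, "rz": 0, "claw": 79},
    {"x": 0, "y": 0, "z": -2, "rx": 0, "ry": 0, "rz": 0, "claw": 79},
    {"x": 0, "y": 0, "z": -2, "rx": 0, "ry": 0, "rz": 0, "claw": 79},
    {"x": 0, "y": 0, "z": -2, "rx": 0, "ry": 0, "rz": 0, "claw": 79},
    {"x": 0, "y": 0, "z": -2, "rx": 0, "ry": 0, "rz": 0, "claw": 79},
    {"x": 0, "y": 0, "z": -2, "rx": 0, "ry": 0, "rz": 0, "claw": 79},
    {"x": 0, "y": 0, "z": -2, "rx": 0, "ry": 0, "rz": 0, "claw": 79},
    {"x": 0, "y": 0, "z": -2, "rx": 0, "ry": 0, "rz": 0, "claw": 79}
  ]
}}

```text
time_s: 20.18
position: [0.5953, 0.2415, 0.1764]
tcp_rot: [[-0.407, 0.913, 0.0], [0.913, 0.407, 0.0], [-0.0, 0.0, -1.0]]
force: [0.4, 0.2, 0.3]
opening: 0.692
grasp_force: 0.0
```

```bash
cat >> h.py <<'E'
def bar():
    st();c=camera_params('wrist');p,d=capture('wrist');W=cloud('wrist',d,c)
    D=W[...,:2]-C;x=D@ex;l=D@[-ex[1],ex[0]]
    # free end of bar: dark points above dome, seen beside the fingers
    m=(W[...,2]>.145)&(W[...,2]<.18)&(p.max(2)<90)&(l>.0125)&(l<.026)&(abs(x)<.06)
    t=x[m]*1e3;h,e=np.histogram(t,np.arange(-60,61,4));print('bar x hist',[(int(a),int(b)) for a,b in zip(e,h) if b>3],'median',np.median(t).round(1))
E
python3 -c "
from h import *
bar()"
```

```text
t 20.18 x -5.2 lat 1.2 z 0.1764 bar if touching +finger 13.9 -finger -24.3 Fx 0.42 Flat 0.02 Fz 0.32 open 0.6916849166079332
bar x hist [(-44, 144), (-40, 26), (-28, 39), (-24, 230), (-20, 223), (-16, 227), (-12, 251), (-8, 163), (28, 57), (32, 60)] median -15.2
```

{"name": "apply_moves", "arguments": {
  "rows": [
    {"x": 0, "y": 3, "z": 0, "rx": 0, "ry": 0, "rz": 0, "claw": 79},
    {"x": 0, "y": 5, "z": 0, "rx": 0, "ry": 0, "rz": 0, "claw": 79},
    {"x": 0, "y": 6, "z": 0, "rx": 0, "ry": 0, "rz": 0, "claw": 79},
    {"x": 0, "y": 7, "z": 0, "rx": 0, "ry": 0, "rz": 0, "claw": 79},
    {"x": 0, "y": 8, "z": 0, "rx": 0, "ry": 0, "rz": 0, "claw": 79},
    {"x": 0, "y": 9, "z": 0, "rx": 0, "ry": 0, "rz": 0, "claw": 79},
    {"x": 0, "y": 10, "z": 0, "rx": 0, "ry": 0, "rz": 0, "claw": 79},
    {"x": 0, "y": 11, "z": 0, "rx": 0, "ry": 0, "rz": 0, "claw": 79},
    {"x": 0, "y": 12, "z": 0, "rx": 0, "ry": 0, "rz": 0, "claw": 79},
    {"x": 0, "y": 13, "z": 0, "rx": 0, "ry": 0, "rz": 0, "claw": 79}
  ]
}}

```text
time_s: 21.48
position: [0.6069, 0.2467, 0.1762]
tcp_rot: [[-0.407, 0.913, -0.001], [0.913, 0.407, -0.0], [0.0, -0.001, -1.0]]
force: [-2.8, -0.7, 0.3]
opening: 0.688
grasp_force: 1.5
```

{"name": "apply_moves", "arguments": {
  "rows": [
    {"x": 0, "y": 1, "z": -1, "rx": 0, "ry": 0, "rz": 0, "claw": 79},
    {"x": 0, "y": 2, "z": -1, "rx": 0, "ry": 0, "rz": 0, "claw": 79},
    {"x": 0, "y": 3, "z": -1, "rx": 0, "ry": 0, "rz": 0, "claw": 79}
  ]
}}

```text
time_s: 21.85
position: [0.6109, 0.2484, 0.1778]
tcp_rot: [[-0.407, 0.913, 0.003], [0.913, 0.407, 0.001], [-0.0, 0.003, -1.0]]
force: [-0.8, 0.4, -0.1]
opening: 0.686
grasp_force: 0.3
```

```bash
python3 -c "
from h import *
st()"
```

```text
t 21.85 x 11.9 lat 1.2 z 0.1778 bar if touching +finger 30.8 -finger -6.9 Fx -0.52 Flat 0.7 Fz -0.13 open 0.6861024390307777
```

{"name": "apply_moves", "arguments": {
  "rows": [
    {"x": 0, "y": 1, "z": 0, "rx": 0, "ry": 0, "rz": 0, "claw": 79},
    {"x": 0, "y": 1.5, "z": 0, "rx": 0, "ry": 0, "rz": 0, "claw": 79},
    {"x": 0, "y": 1.5, "z": 0, "rx": 0, "ry": 0, "rz": 0, "claw": 79},
    {"x": 0, "y": 1.5, "z": 0, "rx": 0, "ry": 0, "rz": 0, "claw": 79},
    {"x": 0, "y": 1.5, "z": 0, "rx": 0, "ry": 0, "rz": 0, "claw": 79},
    {"x": 0, "y": 1.5, "z": 0, "rx": 0, "ry": 0, "rz": 0, "claw": 79},
    {"x": 0, "y": 1.5, "z": 0, "rx": 0, "ry": 0, "rz": 0, "claw": 79},
    {"x": 0, "y": 1.5, "z": 0, "rx": 0, "ry": 0, "rz": 0, "claw": 79},
    {"x": 0, "y": 1.5, "z": 0, "rx": 0, "ry": 0, "rz": 0, "claw": 79},
    {"x": 0, "y": 1.5, "z": 0, "rx": 0, "ry": 0, "rz": 0, "claw": 79}
  ]
}}

```text
time_s: 23.1
position: [0.6112, 0.2486, 0.1773]
tcp_rot: [[-0.407, 0.913, -0.0], [0.913, 0.407, -0.0], [0.0, -0.0, -1.0]]
force: [1.2, -0.2, 0.3]
opening: 0.692
grasp_force: 0.0
```

```bash
python3 -c "
from h import *
bar()"
```

```text
t 23.1 x 12.3 lat 1.2 z 0.1773 bar if touching +finger 31.4 -finger -6.8 Fx 1.03 Flat -0.67 Fz 0.25 open 0.6918831068742549
bar x hist [(-28, 64), (-24, 81), (-16, 160), (-12, 220), (-8, 222), (-4, 239), (0, 259), (4, 58), (44, 10), (48, 122)] median -4.6
```

{"name": "apply_moves", "arguments": {
  "rows": [
    {"x": 0, "y": 0.5, "z": 0, "rx": 0, "ry": 0, "rz": 0, "claw": 79},
    {"x": 0, "y": 1, "z": 0, "rx": 0, "ry": 0, "rz": 0, "claw": 79},
    {"x": 0, "y": 1.5, "z": 0, "rx": 0, "ry": 0, "rz": 0, "claw": 79},
    {"x": 0, "y": 1.5, "z": 0, "rx": 0, "ry": 0, "rz": 0, "claw": 79}
  ]
}}

```text
time_s: 23.65
position: [0.6127, 0.2492, 0.1774]
tcp_rot: [[-0.407, 0.913, 0.0], [0.913, 0.407, 0.0], [-0.0, 0.0, -1.0]]
force: [-0.4, 0.0, -0.2]
opening: 0.693
grasp_force: 0.0
```

```bash
sed -i "s/^    D=W/    cv2.imwrite('pics\/bar_%d.png'%int(read_state()['time_s']*100),p[:,:,::-1]);D=W/" h.py; python3 -c "
from h import *
bar()"; ls pics
```

```text
t 23.65 x 13.9 lat 1.2 z 0.1774 bar if touching +finger 33.0 -finger -5.3 Fx -0.33 Flat 0.16 Fz -0.23 open 0.6931991749907884
bar x hist [(-28, 6), (-24, 134), (-12, 8), (-8, 188), (-4, 225), (0, 227), (4, 241), (8, 249), (12, 35), (48, 72), (52, 39)] median 2.6
bar_2370.png
crop1.png
scene0.png
side0.png
w1.png
w2.png
w3.png
```

{"name": "apply_moves", "arguments": {
  "rows": [
    {"x": 0, "y": 0, "z": 0, "rx": 0, "ry": 0, "rz": 0, "claw": 79},
    {"x": 0, "y": 0, "z": 0, "rx": 0, "ry": 0, "rz": 0, "claw": 79},
    {"x": 0, "y": 0, "z": 0, "rx": 0, "ry": 0, "rz": 0, "claw": 79},
    {"x": 0, "y": 0, "z": 0, "rx": 0, "ry": 0, "rz": 0, "claw": 79},
    {"x": 0, "y": 0, "z": 0, "rx": 0, "ry": 0, "rz": 0, "claw": 79},
    {"x": 0, "y": 0, "z": 0, "rx": 0, "ry": 0, "rz": 0, "claw": 79},
    {"x": 0, "y": 0, "z": 0, "rx": 0, "ry": 0, "rz": 0, "claw": 79},
    {"x": 0, "y": 0, "z": 0, "rx": 0, "ry": 0, "rz": 0, "claw": 79},
    {"x": 0, "y": 0, "z": 0, "rx": 0, "ry": 0, "rz": 0, "claw": 79},
    {"x": 0, "y": 0, "z": 0, "rx": 0, "ry": 0, "rz": 0, "claw": 79}
  ]
}}

```text
time_s: 24.95
position: [0.6126, 0.2492, 0.1774]
tcp_rot: [[-0.407, 0.913, -0.0], [0.913, 0.407, -0.0], [-0.0, -0.0, -1.0]]
force: [0.0, 0.0, 0.3]
opening: 0.694
grasp_force: 0.0
```

{"name": "apply_moves", "arguments": {
  "rows": [
    {"x": 0, "y": 2, "z": 0, "rx": 0, "ry": 0, "rz": 0, "claw": 79},
    {"x": 0, "y": 4, "z": 0, "rx": 0, "ry": 0, "rz": 0, "claw": 79},
    {"x": 0, "y": 5, "z": 0, "rx": 0, "ry": 0, "rz": 0, "claw": 79},
    {"x": 0, "y": 6, "z": 0, "rx": 0, "ry": 0, "rz": 0, "claw": 79},
    {"x": 0, "y": 7, "z": 0, "rx": 0, "ry": 0, "rz": 0, "claw": 79},
    {"x": 0, "y": 8, "z": 0, "rx": 0, "ry": 0, "rz": 0, "claw": 79},
    {"x": 0, "y": 9, "z": 0, "rx": 0, "ry": 0, "rz": 0, "claw": 79},
    {"x": 0, "y": 10, "z": 0, "rx": 0, "ry": 0, "rz": 0, "claw": 79},
    {"x": 0, "y": 11, "z": 0, "rx": 0, "ry": 0, "rz": 0, "claw": 79},
    {"x": 0, "y": 12, "z": 0, "rx": 0, "ry": 0, "rz": 0, "claw": 79}
  ]
}}

```text
time_s: 26.2
position: [0.6237, 0.2541, 0.1773]
tcp_rot: [[-0.407, 0.913, 0.0], [0.913, 0.407, 0.0], [0.0, 0.0, -1.0]]
force: [-2.8, -1.0, -0.6]
opening: 0.687
grasp_force: 1.3
```

{"name": "apply_moves", "arguments": {
  "rows": [
    {"x": 0, "y": 1, "z": 0, "rx": 0, "ry": 0, "rz": 0, "claw": 79},
    {"x": 0, "y": 2, "z": 0, "rx": 0, "ry": 0, "rz": 0, "claw": 79},
    {"x": 0, "y": 2.5, "z": 0, "rx": 0, "ry": 0, "rz": 0, "claw": 79}
  ]
}}

```text
time_s: 26.58
position: [0.6268, 0.2555, 0.1778]
tcp_rot: [[-0.407, 0.913, 0.002], [0.913, 0.407, 0.001], [-0.0, 0.002, -1.0]]
force: [-1.1, -0.3, 0.1]
opening: 0.69
grasp_force: 0.4
```

```bash
python3 -c "
from h import *
bar()"
```

```text
t 26.57 x 29.3 lat 1.2 z 0.1778 bar if touching +finger 48.3 -finger 10.3 Fx -1.16 Flat 0.15 Fz 0.08 open 0.6899399968616037
bar x hist [(-12, 36), (-8, 107), (-4, 5), (0, 141), (4, 223), (8, 219), (12, 235), (16, 260), (20, 84)] median 10.6
```

{"name": "apply_moves", "arguments": {
  "rows": [
    {"x": 0, "y": 0.5, "z": 0, "rx": 0, "ry": 0, "rz": 0, "claw": 79},
    {"x": 0, "y": 1, "z": 0, "rx": 0, "ry": 0, "rz": 0, "claw": 79},
    {"x": 0, "y": 1.5, "z": 0, "rx": 0, "ry": 0, "rz": 0, "claw": 79},
    {"x": 0, "y": 1.5, "z": 0, "rx": 0, "ry": 0, "rz": 0, "claw": 79},
    {"x": 0, "y": 1.5, "z": 0, "rx": 0, "ry": 0, "rz": 0, "claw": 79}
  ]
}}

```text
time_s: 27.25
position: [0.6274, 0.2558, 0.1774]
tcp_rot: [[-0.407, 0.913, 0.0], [0.913, 0.407, 0.0], [-0.0, 0.0, -1.0]]
force: [-0.8, 0.4, 0.2]
opening: 0.688
grasp_force: 0.1
```

```bash
python3 -c "
from h import *
bar()"
```

```text
t 27.25 x 30.0 lat 1.1 z 0.1774 bar if touching +finger 48.9 -finger 11.0 Fx -0.61 Flat 0.66 Fz 0.16 open 0.6880269446032848
bar x hist [(-12, 7), (-8, 127), (0, 106), (4, 225), (8, 216), (12, 221), (16, 265), (20, 127)] median 11.4
```

{"name": "apply_moves", "arguments": {
  "rows": [
    {"x": 0, "y": 0.5, "z": 0, "rx": 0, "ry": 0, "rz": 0, "claw": 79},
    {"x": 0, "y": 1, "z": 0, "rx": 0, "ry": 0, "rz": 0, "claw": 79},
    {"x": 0, "y": 1.5, "z": 0, "rx": 0, "ry": 0, "rz": 0, "claw": 79},
    {"x": 0, "y": 1.5, "z": 0, "rx": 0, "ry": 0, "rz": 0, "claw": 79},
    {"x": 0, "y": 1.5, "z": 0, "rx": 0, "ry": 0, "rz": 0, "claw": 79}
  ]
}}

```text
time_s: 27.92
position: [0.6286, 0.2564, 0.1774]
tcp_rot: [[-0.407, 0.913, 0.0], [0.913, 0.407, 0.0], [-0.0, 0.0, -1.0]]
force: [0.5, -0.0, 0.7]
opening: 0.688
grasp_force: 0.0
```

```bash
python3 -c "
from h import *
bar()"
```

```text
t 27.93 x 31.3 lat 1.2 z 0.1774 bar if touching +finger 50.3 -finger 12.4 Fx 0.48 Flat -0.23 Fz 0.7 open 0.6879832051731861
bar x hist [(-8, 98), (-4, 37), (8, 99), (12, 231), (16, 212), (20, 224), (24, 259), (28, 130)] median 19.4
```

{"name": "apply_moves", "arguments": {
  "rows": [
    {"x": 0, "y": -4, "z": 0, "rx": 0, "ry": 0, "rz": 0, "claw": 79},
    {"x": 0, "y": -10, "z": 0, "rx": 0, "ry": 0, "rz": 0, "claw": 79},
    {"x": 0, "y": -10, "z": 0, "rx": 0, "ry": 0, "rz": 0, "claw": 79},
    {"x": 0, "y": -10, "z": -20, "rx": 0, "ry": 0, "rz": 0, "claw": 79},
    {"x": 0, "y": -10, "z": -60, "rx": 0, "ry": 0, "rz": 0, "claw": 79},
    {"x": 0, "y": -10, "z": -90, "rx": 0, "ry": 0, "rz": 0, "claw": 79},
    {"x": 0, "y": -10, "z": -90, "rx": 0, "ry": 0, "rz": 0, "claw": 79},
    {"x": 0, "y": -10, "z": -90, "rx": 0, "ry": 0, "rz": 0, "claw": 79},
    {"x": 0, "y": -10, "z": -90, "rx": 0, "ry": 0, "rz": 0, "claw": 79},
    {"x": 0, "y": -10, "z": -90, "rx": 0, "ry": 0, "rz": 0, "claw": 79}
  ]
}}

```text
time_s: 29.22
position: [0.6189, 0.2521, 0.2659]
tcp_rot: [[-0.407, 0.913, -0.003], [0.913, 0.407, -0.001], [0.001, -0.003, -1.0]]
force: [-0.5, 0.5, 0.0]
opening: 0.687
grasp_force: 0.0
```

```bash
python3 -c "
from h import *
bar()"; python3 -c "
from rig import hand_in
print(hand_in())"
```

```text
t 29.23 x 20.7 lat 1.2 z 0.2659 bar if touching +finger 39.6 -finger 1.9 Fx -0.32 Flat 0.64 Fz 0.0 open 0.6867639552083307
bar x hist [(8, 47), (12, 106), (16, 82), (20, 97), (24, 105), (28, 45)] median 20.0
the job is handed in; nothing more can be done
None
```

I handed the job in at about 29 s with the lever in step three, roughly 19–20 mm ahead of the pivot by the wrist camera; the hand-in gave no verdict. I pressed the zero stop at about 8 N and the start button fully home, then let the button up. The lever waited over a second in each step, though in step two it first hung just past the crest for about a second before dropping in. I did not touch the mushroom stop button or the loose parts.

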